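# Find and tag the softest spring mount

### The job

One of the three spring mounts for the shaker has gone soft. With the fingertips press each round pad down until you feel it give, then let it up, working along the row from the robot's left to its right; then push the tag of the softest mount fully down and leave the other two tags up. Only touch and press: do not lift, tip or shove the mounts, leave everything else on the bench where it is, and finish clear of it all.

Things in the scene. Friction and masses are not known exactly. Their poses are not given: they have to be found in the camera images.
- mount_1: One of three identical-looking loose spring mounts standing in a row across the bench (the number says nothing about its place or its stiffness): a grey steel base plate 140 x 84 mm, 12 mm thick, 0.7 to 1.2 kg, with a round sprung pad at one end and a tag at the other. Origin: centre of the underside; z is up, x runs along the plate from the pad end to the tag end (pad axis at x = -34 mm, tag at x = +45 mm, both at y = 0).
- padtop_1 (a point): Centre of the top face of the round black pad of mount_1, 52 mm in diameter, 62 mm above the bench when free, on a coil spring over a dark steel cup 64 mm in diameter whose top is 30 mm above the bench. The point goes down with the pad. Axes as the mount's.
- pad_1 (a joint): How far the pad of mount_1 is pressed down, m: 0 free (the soft one, being tired, rests a few tenths of a millimetre lower, too little to see), 0.020 at its stop. It springs back when let go. One mount is clearly softer than the other two: under 5 N its pad sinks about 18 mm, the other two sink about 9 and 5 mm (these first need about 0.6 N to start moving).
- tagtop_1 (a point): Centre of the top face of the tag of mount_1: a T-shaped bare aluminium tag whose flat head is 18 mm (along the mount's x) by 40 mm by 6 mm thick, its top 53 to 56 mm above the bench at the start, over a black collar 30 x 46 mm whose top is 34 mm above the bench. The point goes down with the tag.
- tag_1 (a joint): How far the tag of mount_1 is pushed down, m: 0 fully up, 0.016 fully down with its head resting on the collar. It starts at 0 to 0.003. It slides stiffly (about 3 N) and stays where it is left.
- mount_2: One of three identical-looking loose spring mounts standing in a row across the bench (the number says nothing about its place or its stiffness): a grey steel base plate 140 x 84 mm, 12 mm thick, 0.7 to 1.2 kg, with a round sprung pad at one end and a tag at the other. Origin: centre of the underside; z is up, x runs along the plate from the pad end to the tag end (pad axis at x = -34 mm, tag at x = +45 mm, both at y = 0).
- padtop_2 (a point): Centre of the top face of the round black pad of mount_2, 52 mm in diameter, 62 mm above the bench when free, on a coil spring over a dark steel cup 64 mm in diameter whose top is 30 mm above the bench. The point goes down with the pad. Axes as the mount's.
- pad_2 (a joint): How far the pad of mount_2 is pressed down, m: 0 free (the soft one, being tired, rests a few tenths of a millimetre lower, too little to see), 0.020 at its stop. It springs back when let go. One mount is clearly softer than the other two: under 5 N its pad sinks about 18 mm, the other two sink about 9 and 5 mm (these first need about 0.6 N to start moving).
- tagtop_2 (a point): Centre of the top face of the tag of mount_2: a T-shaped bare aluminium tag whose flat head is 18 mm (along the mount's x) by 40 mm by 6 mm thick, its top 53 to 56 mm above the bench at the start, over a black collar 30 x 46 mm whose top is 34 mm above the bench. The point goes down with the tag.
- tag_2 (a joint): How far the tag of mount_2 is pushed down, m: 0 fully up, 0.016 fully down with its head resting on the collar. It starts at 0 to 0.003. It slides stiffly (about 3 N) and stays where it is left.
- mount_3: One of three identical-looking loose spring mounts standing in a row across the bench (the number says nothing about its place or its stiffness): a grey steel base plate 140 x 84 mm, 12 mm thick, 0.7 to 1.2 kg, with a round sprung pad at one end and a tag at the other. Origin: centre of the underside; z is up, x runs along the plate from the pad end to the tag end (pad axis at x = -34 mm, tag at x = +45 mm, both at y = 0).
- padtop_3 (a point): Centre of the top face of the round black pad of mount_3, 52 mm in diameter, 62 mm above the bench when free, on a coil spring over a dark steel cup 64 mm in diameter whose top is 30 mm above the bench. The point goes down with the pad. Axes as the mount's.
- pad_3 (a joint): How far the pad of mount_3 is pressed down, m: 0 free (the soft one, being tired, rests a few tenths of a millimetre lower, too little to see), 0.020 at its stop. It springs back when let go. One mount is clearly softer than the other two: under 5 N its pad sinks about 18 mm, the other two sink about 9 and 5 mm (these first need about 0.6 N to start moving).
- tagtop_3 (a point): Centre of the top face of the tag of mount_3: a T-shaped bare aluminium tag whose flat head is 18 mm (along the mount's x) by 40 mm by 6 mm thick, its top 53 to 56 mm above the bench at the start, over a black collar 30 x 46 mm whose top is 34 mm above the bench. The point goes down with the tag.
- tag_3 (a joint): How far the tag of mount_3 is pushed down, m: 0 fully up, 0.016 fully down with its head resting on the collar. It starts at 0 to 0.003. It slides stiffly (about 3 N) and stays where it is left.
- vial_1: Small capped glass vial, 23 mm in diameter, 45 mm tall, standing between the mounts. Origin: centre of its underside. Not part of the job.
- vial_2: A second such vial, 23 mm in diameter, 45 mm tall, standing between the mounts. Origin: centre of its underside. Not part of the job.
- weight: Steel calibration weight with a knob, 28 mm in diameter, 34 mm tall, 100 g, standing on the robot's side of the row. Origin: centre of its underside. Not part of the job.
- beaker: Glass beaker, 68 mm in diameter, 85 mm tall, on the robot's left of the row. Origin: centre of its underside. Not part of the job.
- reagent: Glass bottle with a blue cap, 80 mm in diameter, 170 mm tall, on the robot's right of the row. Origin: centre of its underside. Not part of the job.
- tape: Yellow ring-shaped roll, 80 mm in diameter, 20 mm high, lying beyond the row. Origin: centre of its underside. Not part of the job.
- driver: Screwdriver lying beyond the row, about 0.2 m long, roughly along y. Its x axis runs from handle to tip. Not part of the job.

How it is judged:
On the way, in this order (a step that is already met when the one before it is completed fails the run):
1. the pad of the mount on the robot's left (+y) is pressed down by the fingers at least 1.5 mm (((world y of mount_1 above 0.1 m and value of joint pad_1 above 0.0015 m and contact force between the fingers and mount_1 above 0.2 N) or (world y of mount_2 above 0.1 m and value of joint pad_2 above 0.0015 m and contact force between the fingers and mount_2 above 0.2 N) or (world y of mount_3 above 0.1 m and value of joint pad_3 above 0.0015 m and contact force between the fingers and mount_3 above 0.2 N))), for 0.04 s.
2. then the pad of the middle mount (((world y of mount_1 between -0.1 and 0.1 m and value of joint pad_1 above 0.0015 m and contact force between the fingers and mount_1 above 0.2 N) or (world y of mount_2 between -0.1 and 0.1 m and value of joint pad_2 above 0.0015 m and contact force between the fingers and mount_2 above 0.2 N) or (world y of mount_3 between -0.1 and 0.1 m and value of joint pad_3 above 0.0015 m and contact force between the fingers and mount_3 above 0.2 N))), for 0.04 s.
3. then the pad of the mount on the robot's right (-y) (((world y of mount_1 below -0.1 m and value of joint pad_1 above 0.0015 m and contact force between the fingers and mount_1 above 0.2 N) or (world y of mount_2 below -0.1 m and value of joint pad_2 above 0.0015 m and contact force between the fingers and mount_2 above 0.2 N) or (world y of mount_3 below -0.1 m and value of joint pad_3 above 0.0015 m and contact force between the fingers and mount_3 above 0.2 N))), for 0.04 s.
4. then the tag of the softest mount (whose free pad rests over 0.15 mm low) is pushed down (((value of joint pad_1 above 0.00015 m and value of joint tag_1 above 0.013 m) or (value of joint pad_2 above 0.00015 m and value of joint tag_2 above 0.013 m) or (value of joint pad_3 above 0.00015 m and value of joint tag_3 above 0.013 m))), for 0.2 s.
At the end, for the whole second after the job is handed in: The tag of the softest mount is at least 13 mm down of its 16 mm, the other two tags less than 7 mm; all pads are up again (within 3 mm); the mounts stand flat, at rest, within 30 mm of where they began; the bystanders are within 25 mm of where they began, and those that stood still stand (((value of joint pad_1 above 0.00015 m and value of joint tag_1 above 0.013 m and value of joint each of tag_2, tag_3 below 0.007 m) or (value of joint pad_2 above 0.00015 m and value of joint tag_2 above 0.013 m and value of joint each of tag_1, tag_3 below 0.007 m) or (value of joint pad_3 above 0.00015 m and value of joint tag_3 above 0.013 m and value of joint each of tag_1, tag_2 below 0.007 m)) and value of joint each of pad_1, pad_2, pad_3 below 0.003 m and angle between each of mount_1, mount_2, mount_3's own z axis and vertical below 0.05 rad and height (world z) of each of mount_1, mount_2, mount_3 below 0.004 m and distance of each of mount_1, mount_2, mount_3 from where it was at the start of the episode below 0.03 m and linear speed of each of mount_1, mount_2, mount_3 below 0.02 m/s and distance of each of vial_1, vial_2, weight, beaker, reagent, tape, driver from where it was at the start of the episode below 0.025 m and angle between each of vial_1, vial_2, weight, beaker, reagent's own z axis and vertical below 0.2 rad); the robot touches nothing.
It fails at once if more than one tag is pushed down (value of joint each of tag_1, tag_2 above 0.008 m or value of joint each of tag_1, tag_3 above 0.008 m or value of joint each of tag_2, tag_3 above 0.008 m).
It fails at once if a mount is lifted, tipped or shoved away (over 8 mm up, 0.15 rad or 30 mm) (height (world z) of any of mount_1, mount_2, mount_3 above 0.008 m or angle between any of mount_1, mount_2, mount_3's own z axis and vertical above 0.15 rad or distance of any of mount_1, mount_2, mount_3 from where it was at the start of the episode above 0.03 m).
It fails at once if anything else loose on the bench is lifted or shifted over 25 mm (distance of any of vial_1, vial_2, weight, beaker, reagent, tape, driver from where it was at the start of the episode above 0.025 m).
It also fails if it takes over 51 s, if anything falls off the work surface, if the arm or the gripper's body presses on something with over 40 N, if the wrist force passes 120 N, or if a joint passes its speed limit or range.

### The arm

A 6-joint arm with a two-finger parallel gripper is mounted at the origin on the work surface. World frame = base frame: x ahead of the robot, y to its left, z up, the work surface at z = 0. Lengths are in m, angles in rad, forces in N, time in s.
With the tool pointing down it reaches from about 0.35 to 0.925 m from the base axis. Payload 6.4 kg.
Tool frame: the origin (TCP) lies on the front face of the gripper's body, between the roots of the fingers; the fingertips stand 73 mm ahead of it and the grasp point (between the pads) lies 54 mm ahead of it (robot.pinch_z is the x of the grasp point in the tool frame, in m); x points along the fingers, y is the direction in which the jaws open and shut, and the axes are right-handed (so a half turn about x gives the same grasp; the last joint's range is limited). The gripper opens to 85 mm and grips with 20 to 120 N. Pads are 22 mm wide; open, the fingers measure 114 mm over their backs; the gripper's body (76 mm by 85 mm) begins 54 mm behind the grasp point. The pads swing forward as they close: fully open they stand 13 mm farther back than shut.
Start: joints at [0.936, 0.245, 1.558, -0, 1.339, -0.174], TCP at [0.289, 0.582, 0.304] pointing down, gripper open.
Joint ranges: [-3.13, 3.13], [-1.02, 2.26], [0.13, 2.54], [-0.95, 4.09], [0.21, 2.88], [-2.74, 2.74]. Speed limits (rad/s): [2.57, 2.57, 3.14, 3.14, 3.14, 3.14].

### API

Orientations are given as a 3x3 rotation matrix whose columns are the frame's x, y, z axes.
In Python, from station import robot, optics, sign_off gives the robot as it stands.
- The arm moves only by the shell command python3 -m handwheel 'ROWS' [FORCE]. ROWS is JSON, a list of rows, each a list of 7 numbers: the turn, a rotation vector about the tool's x, y, z in units of 8 degrees (1.0 is 8 degrees), then the shift along the tool's x, y, z in cm, then the closure, from 0 (fully open) to 1 (shut). A call has 1 to 20 rows; each row is the pose to reach, as a shift and turn from the pose measured when the call began, along the tool's axes at that moment; what a row does not reach only later rows make up. A row lasts 1/8 s, in which the tool goes at most 62.5 mm and 10.7 degrees, less where a joint would pass 70% of its speed; a pose out of reach is approached as far as the arm can. A call with a gripper value outside its range is refused whole. The fingers move at their own pace and stop on an object; FORCE is the grip in N (left out, the last holds). Time passes only in rows, so rows that repeat a pose let the fingers close. It gives the time, the measured TCP pose, the force and the opening at its end, in the units of the state.
- robot.observe(): the state, without advancing time (a new reading comes with each control period).
- optics.grab_frame(name): name is "scene" or "top"; returns the picture (480x640x3 uint8, red, green, blue); there is no depth.
- optics.camera_model(name): a dict with "mtx" (3x3 intrinsics, pixels), "extrinsics" (4x4, takes a point from camera to world coordinates). Camera axes: x right, y down, z forward; pixel columns grow to the right and rows downward; lengths in m; the calibration is good to about 2 mm. A picture is of the moment at which its call begins. camera_model takes no time and is no camera call.
- sign_off(): hands the job in, once; it reports no verdict.
The state is a dict: "time_s": time; "joint_pos": joint angles; "qvel": joint speeds; "joint_torque": joint torques, N m; "tool_pos": TCP position; "tcp_rot": TCP orientation; "force": force on the tool from outside, world axes, zero at the start; "torque": the same for the moment, N m; "finger_gap": opening from 0.0 (shut) to 1.0 (fully open).
Only numpy, scipy, OpenCV 4.12 (cv2) and the standard library are available. Lean on these libraries where they do the work, as an engineer would, in place of code of your own. Each camera call takes 0.05 s, during which the arm holds its last target. There are 200 camera calls.

## Working session

There is one attempt and no reset: what is moved stays moved. The work goes in short steps, Python scripts to look and compute and a shell command to move; the robot and the scene stay as the last step left them, time stands still between calls to the robot, and variables do not carry over. Pictures are saved under pics/ and viewed, about 8 in all and at most 12, crops included, and the job is handed in when it is done.

```bash
mkdir -p pics; python3 - <<'E'
from station import robot, optics
import cv2,numpy as np
for n in("scene","top"):
    cv2.imwrite(f"pics/{n}0.png",optics.grab_frame(n)[:,:,::-1]); m=optics.camera_model(n); print(n,np.round(m["mtx"],1).tolist(),np.round(m["extrinsics"],3).tolist())
s=robot.observe(); print({k:np.round(v,3).tolist() for k,v in s.items()})
E
```

```text
scene [[483.2, 0.0, 328.8], [0.0, 483.2, 235.0], [0.0, 0.0, 1.0]] [[0.353, 0.521, -0.777, 1.368], [0.936, -0.188, 0.299, -0.309], [0.009, -0.832, -0.554, 0.637], [0.0, 0.0, 0.0, 1.0]]
top [[461.9, 0.0, 315.0], [0.0, 461.9, 242.0], [0.0, 0.0, 1.0]] [[0.017, -0.997, 0.069, 0.515], [-1.0, -0.016, 0.006, -0.013], [-0.005, -0.07, -0.998, 1.068], [0.0, 0.0, 0.0, 1.0]]
{'time_s': 0.1, 'joint_pos': [0.936, 0.246, 1.559, -0.0, 1.339, -0.174], 'qvel': [-0.002, -0.002, -0.003, -0.0, 0.001, 0.0], 'joint_torque': [0.0, -43.067, -32.713, -0.0, 0.003, -0.0], 'tool_pos': [0.289, 0.582, 0.303], 'tcp_rot': [[-0.001, 0.445, 0.896], [-0.001, 0.896, -0.445], [-1.0, -0.002, -0.0]], 'force': [0.607, 0.296, 0.935], 'torque': [-0.041, 0.008, -0.037], 'finger_gap': 1.003}
```

View pics/top0.png

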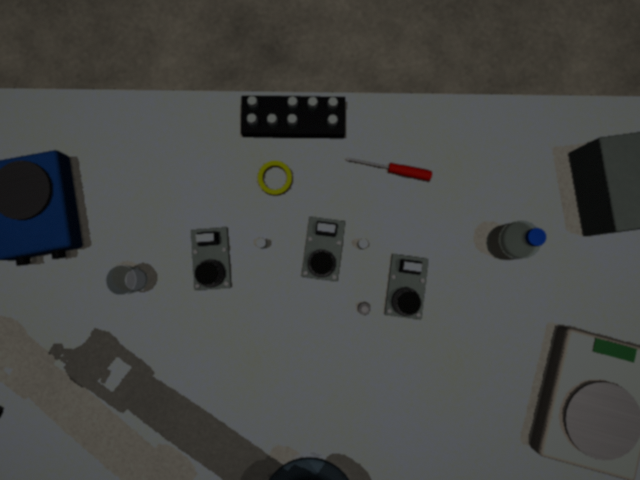

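View pics/scene0.png

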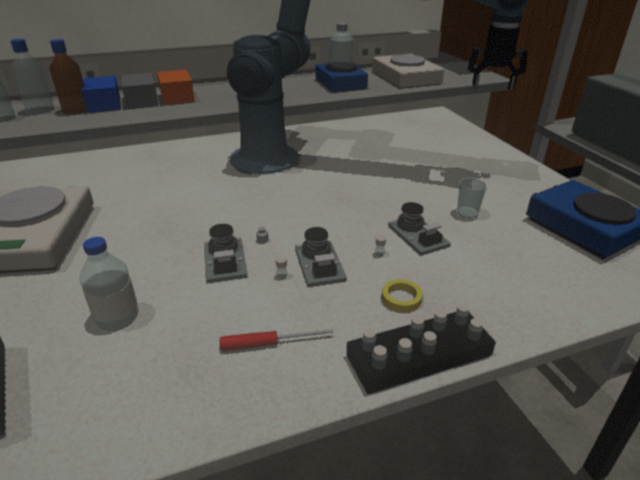

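```bash
cat > h.py <<'E'
import numpy as np
from station import robot, optics
def unproj(n,u,v,z):
    m=optics.camera_model(n);E=np.array(m["extrinsics"]);d=E[:3,:3]@np.linalg.inv(m["mtx"])@[u,v,1.]
    return E[:3,3]+d*(z-E[2,3])/d[2]
def proj(n,p):
    m=optics.camera_model(n);E=np.array(m["extrinsics"]);c=m["mtx"]@(E[:3,:3].T@(np.array(p)-E[:3,3]));return c[:2]/c[2]
E
python3 - <<'E'
from h import *
import cv2
im=cv2.imread("pics/top0.png")
out=[]
for (pu,pv),(tu,tv) in [((210,272),(205,238)),((321,263),(326,228)),((406,300),(411,266))]:
    P=unproj("top",pu,pv,.062);T=unproj("top",tu,tv,.0545)
    print(P.round(4),T.round(4),np.linalg.norm((T-P)[:2]).round(4),np.degrees(np.arctan2(*(T-P)[1::-1])).round(1))
    x,y=(pu+tu)//2,(pv+tv)//2; out.append(np.clip(cv2.resize(im[y-42:y+42,x-32:x+32],None,fx=4.1,fy=7*.586,interpolation=cv2.INTER_CUBIC).astype(float)*1.8,0,255))
for u,v in [(262,243),(363,243),(364,308)]: print(unproj("top",u,v,.04).round(3))
cv2.imwrite("pics/crop.png",np.hstack(out)); print(np.hstack(out).shape)
E
```

```text
[0.5161 0.2198 0.062 ] [0.5906 0.235  0.0545] 0.0761 11.5
[ 0.5396 -0.0212  0.062 ] [ 0.617  -0.0311  0.0545] 0.078 -7.3
[ 0.4628 -0.2062  0.062 ] [ 0.5365 -0.2183  0.0545] 0.0747 -9.4
[0.583 0.111 0.04 ]
[ 0.586 -0.114  0.04 ]
[ 0.443 -0.118  0.04 ]
(345, 786, 3)[ WARN:0@0.114] global loadsave.cpp:1063 imwrite_ Unsupported depth image for selected encoder is fallbacked to CV_8U.
```

View pics/crop.png

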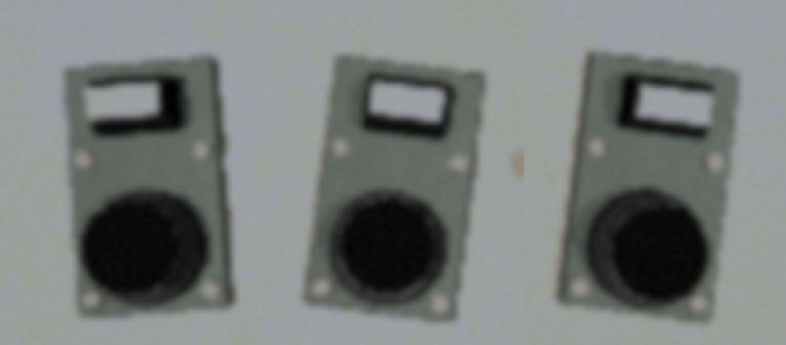

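```bash
python3 - <<'E'
from h import *
for (pu,pv),(tu,tv) in [((206.1,272.8),(204.6,237.5)),((321.3,262.8),(326,227.2)),((408.8,300.8),(412.4,265.7))]:
    P=unproj("top",pu,pv,.062);T=unproj("top",tu,tv,.0545)
    print(P.round(4),T.round(4),np.linalg.norm((T-P)[:2]).round(4),np.degrees(np.arctan2(*(T-P)[1::-1])).round(1))
s=robot.observe();R=s["tcp_rot"]
for P in([.516,.225],):
    print(np.array(R).T@(np.array([*P,.16])-s["tool_pos"])*100)
E
```

```text
[0.5142 0.2283 0.062 ] [0.5917 0.2359 0.0545] 0.0779 5.7
[ 0.5401 -0.0219  0.062 ] [ 0.6188 -0.0311  0.0545] 0.0793 -6.7
[ 0.4612 -0.2122  0.062 ] [ 0.5372 -0.2214  0.0545] 0.0766 -6.9
[ 14.3156151  -21.83684646  36.22593309]
```

```bash
python3 -m handwheel '[[-0.5,0,0,0,-3,5,1],[-1,0,0,0,-6,10,1],[-1.7,0,0,0,-9.3,15.4,1],[-2.4,0,0,0,-12.4,20.5,1],[-3,0,0,2,-15.5,25.6,1],[-3.3,0,0,5,-18.5,30.7,1],[-3.3,0,0,8,-20.8,34.4,1],[-3.3,0,0,11,-21.7,35.9,1],[-3.3,0,0,12,-21.7,35.9,1],[-3.3,0,0,12,-21.7,35.9,1],[-3.3,0,0,12,-21.7,35.9,1]]' 40
```

```text
time_s: 1.48
tool_pos: [0.514, 0.2288, 0.1846]
tcp_rot: [[0.001, -0.001, 1.0], [-0.001, 1.0, 0.001], [-1.0, -0.001, 0.001]]
force: [-0.1, 0.4, -0.2]
finger_gap: 0.0
```

```bash
python3 -m handwheel '[[0,0,0,2,0,0,1],[0,0,0,3.5,0,0,1],[0,0,0,4.3,0,0,1],[0,0,0,4.3,0,0,1],[0,0,0,4.3,0,0,1]]'; python3 - <<'E'
from h import *
import cv2
a=optics.grab_frame("scene")[:,:,::-1];b=optics.grab_frame("top")[:,:,::-1]
f=lambda i,u,v:cv2.convertScaleAbs(cv2.resize(i[v-50:v+50,u-60:u+60],None,fx=4,fy=4,interpolation=2),alpha=1.8)
u=proj("scene",[.514,.228,.062]).astype(int);cv2.imwrite("pics/l1.png",f(a,*u)); print(u,robot.observe()["force"])
E
```

```text
time_s: 2.1
tool_pos: [0.5143, 0.2288, 0.1419]
tcp_rot: [[0.002, -0.001, 1.0], [-0.001, 1.0, 0.001], [-1.0, -0.001, 0.002]]
force: [0.4, 0.7, -0.1]
finger_gap: 0.002
[411 206] [ 0.98428521  0.07086857 -0.08825923]
```

View pics/l1.png

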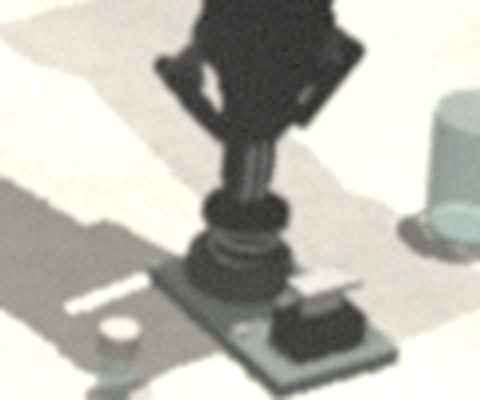

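```bash
cat > f.py <<'E'
from h import *
F=[];Z=[]
for i in range(10):
    optics.grab_frame("top");s=robot.observe();F.append(s["force"]);Z.append(s["tool_pos"])
print("F",np.mean(F,0).round(2),np.std(F,0).round(2),"tcp",np.mean(Z,0).round(4),s["time_s"])
E
python3 f.py; python3 -m handwheel '[[0,0,0,0.8,0,0,1],[0,0,0,1.2,0,0,1],[0,0,0,1.6,0,0,1],[0,0,0,1.7,0,0,1],[0,0,0,1.7,0,0,1],[0,0,0,1.7,0,0,1]]'; python3 f.py
```

```text
F [0.04 0.18 0.09] [0.42 0.23 0.47] tcp [0.5141 0.2288 0.1418] 2.7
time_s: 3.45
tool_pos: [0.5142, 0.2288, 0.125]
tcp_rot: [[0.001, -0.002, 1.0], [-0.001, 1.0, 0.002], [-1.0, -0.001, 0.001]]
force: [-0.7, -0.3, 4.4]
finger_gap: -0.001
F [-1.41 -0.24  5.2 ] [0.65 0.57 0.51] tcp [0.5142 0.2288 0.125 ] 3.95
```

```bash
python3 -m handwheel '[[0,0,0,-1,0,0,1],[0,0,0,-2.5,0,0,1],[0,0,0,-4.7,-2,0.2,1],[0,0,0,-4.7,-7,0.7,1],[0,0,0,-4.7,-12.5,1.3,1],[0,0,0,-4.7,-18,1.9,1],[0,0,0,-4.7,-22.5,2.3,1],[0,0,0,-4.0,-25.1,2.6,1],[0,0,0,-2.5,-25.1,2.6,1],[0,0,0,-1.7,-25.1,2.6,1],[0,0,0,-1.7,-25.1,2.6,1],[0,0,0,-1.7,-25.1,2.6,1]]'; python3 f.py; python3 - <<'E'
from h import *
import cv2
a=optics.grab_frame("scene")[:,:,::-1]
f=lambda i,u,v:cv2.convertScaleAbs(cv2.resize(i[v-50:v+50,u-100:u+100],None,fx=4,fy=4,interpolation=2),alpha=1.8)
u=proj("scene",[.54,.05,.062]).astype(int);cv2.imwrite("pics/m1.png",f(a,*u))
E
```

```text
time_s: 5.45
tool_pos: [0.5407, -0.0213, 0.1424]
tcp_rot: [[0.002, -0.003, 1.0], [-0.001, 1.0, 0.003], [-1.0, -0.001, 0.002]]
force: [0.3, 0.2, 0.4]
finger_gap: 0.003
F [-0.3   0.03 -0.13] [0.61 0.38 0.65] tcp [ 0.5407 -0.0219  0.1425] 5.95
```

View pics/m1.png

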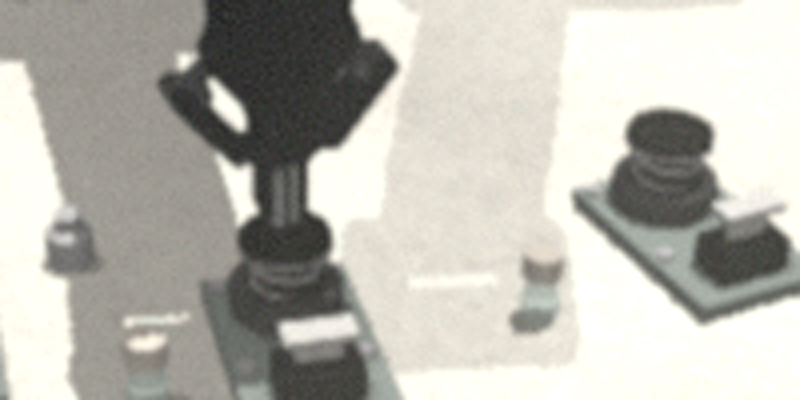

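The fingers sit centred over the middle pad, and the left pad is up again. I'll press to the same depth, TCP z 0.125.

```bash
python3 -m handwheel '[[0,0,0,0.8,0,0,1],[0,0,0,1.2,0,0,1],[0,0,0,1.65,0,0,1],[0,0,0,1.75,0,0,1],[0,0,0,1.75,0,0,1],[0,0,0,1.75,0,0,1]]'; python3 f.py
```

```text
time_s: 6.75
tool_pos: [0.5404, -0.0222, 0.1248]
tcp_rot: [[0.001, -0.002, 1.0], [-0.001, 1.0, 0.002], [-1.0, -0.001, 0.001]]
force: [-1.8, -0.5, 2.9]
finger_gap: 0.003
F [-1.96 -0.24  2.87] [0.53 0.52 0.55] tcp [ 0.5405 -0.0222  0.1248] 7.25
```

```bash
python3 -m handwheel '[[0,0,0,-1,0,0,1],[0,0,0,-2.5,0,0,1],[0,0,0,-4.7,-1.5,-0.6,1],[0,0,0,-4.7,-5.5,-2.3,1],[0,0,0,-4.7,-10,-4.2,1],[0,0,0,-4.7,-14.5,-6,1],[0,0,0,-4.7,-18,-7.5,1],[0,0,0,-4.0,-19,-7.9,1],[0,0,0,-2.5,-19,-7.9,1],[0,0,0,-1.7,-19,-7.9,1],[0,0,0,-1.7,-19,-7.9,1],[0,0,0,-1.7,-19,-7.9,1]]'; python3 f.py; python3 - <<'E'
from h import *
import cv2
a=optics.grab_frame("scene")[:,:,::-1]
f=lambda i,u,v:cv2.convertScaleAbs(cv2.resize(i[v-50:v+50,u-100:u+100],None,fx=4,fy=4,interpolation=2),alpha=1.8)
u=proj("scene",[.5,-.13,.062]).astype(int);cv2.imwrite("pics/r1.png",f(a,*u))
E
```

```text
time_s: 8.75
tool_pos: [0.4622, -0.2117, 0.1418]
tcp_rot: [[0.001, -0.003, 1.0], [-0.001, 1.0, 0.003], [-1.0, -0.001, 0.001]]
force: [-0.4, -0.3, -1.0]
finger_gap: -0.001
F [-0.11  0.01 -0.25] [0.45 0.48 0.46] tcp [ 0.4621 -0.2122  0.1421] 9.25
```

View pics/r1.png

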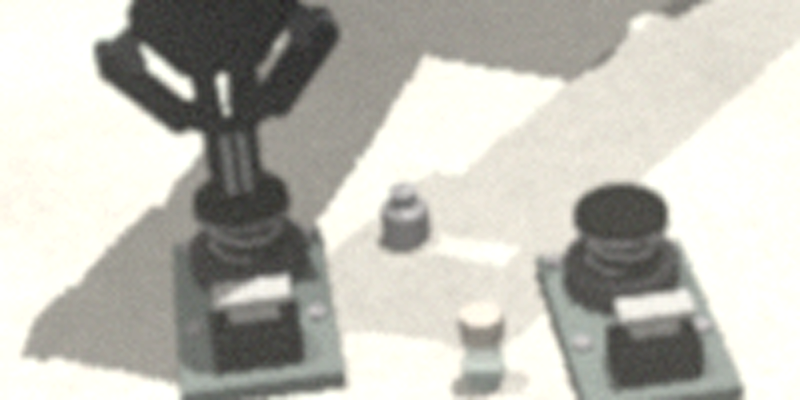

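The fingers are centred over the right pad, the middle pad is up, and the weight and vials haven't moved.

```bash
python3 -m handwheel '[[0,0,0,0.8,0,0,1],[0,0,0,1.2,0,0,1],[0,0,0,1.6,0,0,1],[0,0,0,1.7,0,0,1],[0,0,0,1.7,0,0,1],[0,0,0,1.7,0,0,1]]'; python3 f.py
```

```text
time_s: 10.05
tool_pos: [0.4621, -0.2126, 0.1257]
tcp_rot: [[0.001, -0.002, 1.0], [-0.001, 1.0, 0.002], [-1.0, -0.001, 0.001]]
force: [-2.4, 1.7, 8.8]
finger_gap: 0.003
F [-2.43  1.31  8.82] [0.48 0.46 0.39] tcp [ 0.4621 -0.2126  0.1257] 10.55
```

```bash
python3 -m handwheel '[[0,0,0,-1,0,0,1],[0,0,0,-2.5,0,0,1],[0,0,0,-4.7,1,1,1],[0,0,0,-5,4.5,4,1],[0,0,0,-5,8.5,7.5,1],[0,0,0,-5,12.5,11,1],[0,0,0,-5,16,14,1],[0,0,0,-4.0,18.1,15.7,1],[0,0,0,-2.3,18.1,15.7,1],[0,0,0,-1.4,18.1,15.7,1],[0,0,0,-1.4,18.1,15.7,1],[0,0,0,-1.4,18.1,15.7,1]]'; python3 - <<'E'
from h import *
import cv2
a=optics.grab_frame("scene")[:,:,::-1]
f=lambda i,u,v:cv2.convertScaleAbs(cv2.resize(i[v-50:v+50,u-100:u+100],None,fx=4,fy=4,interpolation=2),alpha=1.8)
u=proj("scene",[.6,-.08,.062]).astype(int);cv2.imwrite("pics/t1.png",f(a,*u))
E
```

```text
time_s: 12.05
tool_pos: [0.6187, -0.0321, 0.1401]
tcp_rot: [[0.002, -0.0, 1.0], [-0.001, 1.0, 0.0], [-1.0, -0.001, 0.002]]
force: [-0.8, -0.4, 0.2]
finger_gap: 0.002
```

View pics/t1.png

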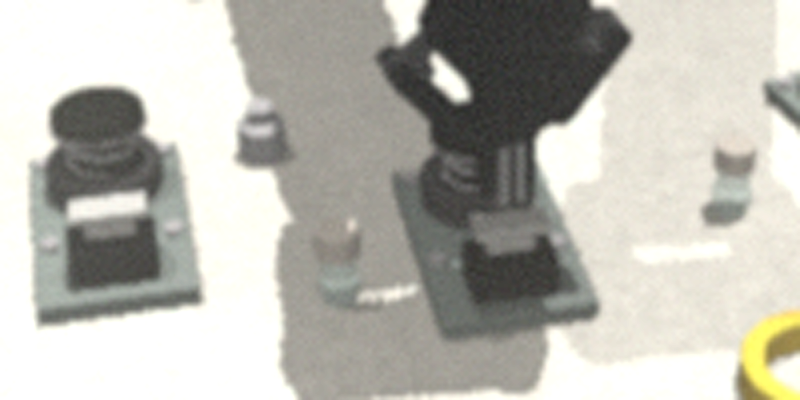

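```bash
python3 - <<'E'
from h import *
u=proj("scene",[.6,-.08,.062]).astype(int)
g=lambda p:((proj("scene",p)-u+[100,50])*4).round(0)
print("tip",g([.6187,-.0321,.067]),"tipfront",g([.6297,-.0321,.067]),"tag",g([.6187,-.0311,.0545]),"tagfront",g([.6277,-.0311,.0545]))
c=np.array([505,228])/4+u-[100,50]; print(unproj("scene",*c,.0545),unproj("scene",*(np.array([515,208])/4+u-[100,50]),.067))
E
```

```text
tip [505. 195.] tipfront [512. 207.] tag [506. 215.] tagfront [513. 225.]
[ 0.62892542 -0.03561673  0.0545    ] [ 0.63063224 -0.03092591  0.067     ]
```

```bash
python3 - <<'E'
import cv2
im=cv2.imread("pics/t1.png")[130:310,390:610]
cv2.imwrite("pics/t1z.png",cv2.convertScaleAbs(cv2.resize(im,None,fx=3,fy=3,interpolation=2),alpha=1.3,beta=0))
E
```

```text
(no output)
```

View pics/t1z.png

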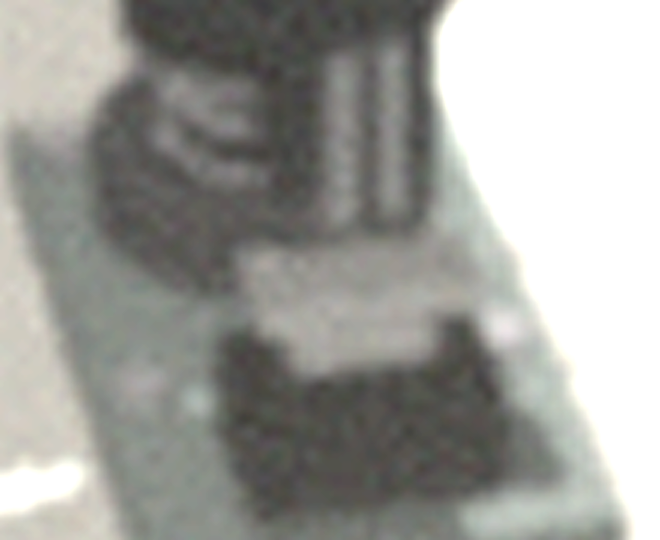

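```bash
python3 -m handwheel '[[0,0,0,0.4,0,0.3,1],[0,0,0,0.8,0,0.3,1],[0,0,0,1.2,0,0.3,1],[0,0,0,1.6,0,0.3,1],[0,0,0,2.0,0,0.3,1],[0,0,0,2.3,0,0.3,1],[0,0,0,2.6,0,0.3,1],[0,0,0,2.6,0,0.3,1]]'; python3 f.py
```

```text
time_s: 13.1
tool_pos: [0.622, -0.032, 0.1139]
tcp_rot: [[0.002, -0.001, 1.0], [-0.001, 1.0, 0.001], [-1.0, -0.001, 0.002]]
force: [-0.6, 0.3, -0.8]
finger_gap: -0.005
F [-0.12  0.18 -0.1 ] [0.52 0.51 0.44] tcp [ 0.622  -0.0321  0.1143] 13.6
```

```bash
python3 -m handwheel '[[0,0,0,0.15,0,0,1],[0,0,0,0.25,0,0,1],[0,0,0,0.25,0,0,1]]'; python3 f.py;  python3 - <<'E'
from h import *
import cv2
a=optics.grab_frame("scene")[:,:,::-1]
u=proj("scene",[.6,-.04,.062]).astype(int);v=u[1];u=u[0]
cv2.imwrite("pics/t2.png",cv2.convertScaleAbs(cv2.resize(a[v-35:v+35,u-45:u+45],None,fx=8,fy=8,interpolation=2),alpha=2.2))
E
```

```text
time_s: 13.98
tool_pos: [0.6222, -0.0321, 0.1126]
tcp_rot: [[0.002, -0.001, 1.0], [-0.001, 1.0, 0.001], [-1.0, -0.001, 0.002]]
force: [-2.4, 0.9, 5.0]
finger_gap: 0.001
F [-2.29  0.19  5.44] [0.48 0.39 0.51] tcp [ 0.6222 -0.0321  0.1126] 14.475
```

View pics/t2.png

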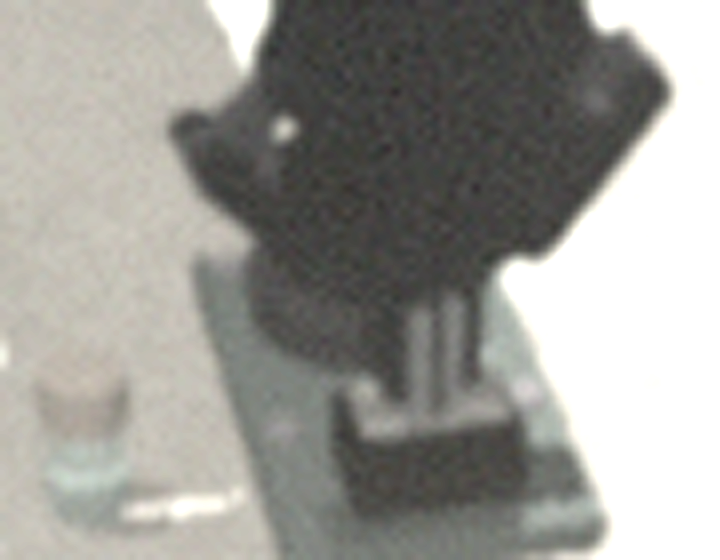

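The head is down on the collar, with the fingertips at z ≈ 0.040. I'll push a little harder to seat it, then lift straight up and retreat.

```bash
python3 -m handwheel '[[0,0,0,0.1,0,0,1],[0,0,0,0.1,0,0,1],[0,0,0,0.1,0,0,1]]'; python3 -m handwheel '[[0,0,0,-1,0,0,1],[0,0,0,-3,0,0,1],[0,0,0,-7,0,0,1],[0,0,0,-12,0,-1,1],[0,0,0,-17,2,-5,1],[0,0,0,-19,6,-10,1],[0,0,0,-19,11,-14,1],[0,0,0,-19,16,-17,1],[0,0,0,-19,21,-19,1],[0,0,0,-19,26,-21,1],[0,0,0,-19,31,-22,1],[0,0,0,-19,36,-23,1],[0,0,0,-19,39,-23,1],[0,0,0,-19,39,-23,1],[0,0,0,-19,39,-23,1]]'; python3 - <<'E'
from h import *
import cv2
a=optics.grab_frame("scene")[:,:,::-1];b=optics.grab_frame("top")[:,:,::-1]
A=cv2.resize(a[180:320,160:480],None,fx=2.5,fy=2.5,interpolation=2);B=cv2.resize(b[150:330,90:570],(800,300),interpolation=2)[:250]
cv2.imwrite("pics/end.png",cv2.convertScaleAbs(np.vstack([A,B]),alpha=1.7))
o=cv2.imread("pics/top0.png")
for n,i,p in(("scene",a,"pics/scene0.png"),):
    pass
E
```

```text
time_s: 14.9
tool_pos: [0.6223, -0.0321, 0.1126]
tcp_rot: [[0.002, -0.001, 1.0], [-0.001, 1.0, 0.001], [-1.0, -0.001, 0.002]]
force: [-3.5, 0.6, 7.3]
finger_gap: 0.0
time_s: 16.77
tool_pos: [0.3917, 0.3575, 0.3023]
tcp_rot: [[0.003, -0.001, 1.0], [-0.001, 1.0, 0.001], [-1.0, -0.001, 0.003]]
force: [-0.7, -0.9, 0.6]
finger_gap: -0.0
```

View pics/end.png

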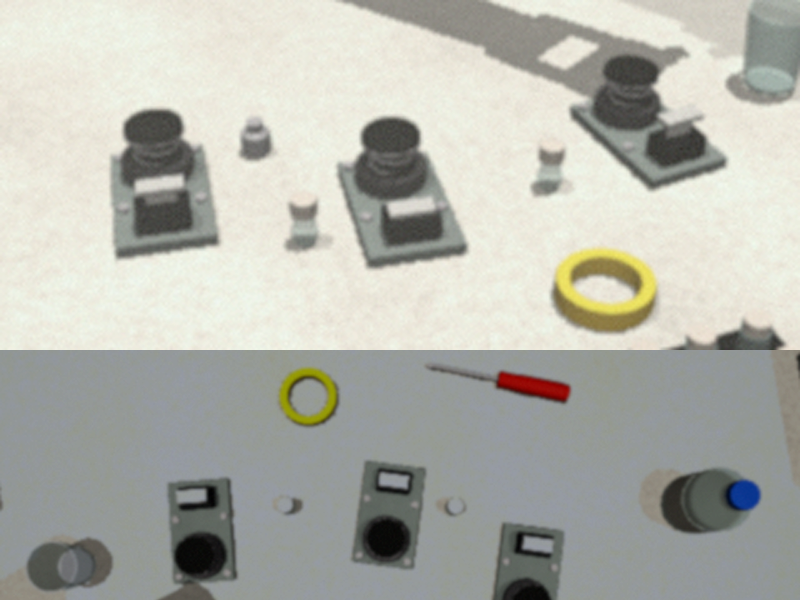

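The middle tag is down on its collar and the other two are up. All three pads are up, the mounts and bystanders show no visible change, and the arm is clear.

```bash
python3 -c "from station import sign_off; print(sign_off())"
```

```text
the job is handed in; nothing more can be done
None
```

I pressed the three pads from left to right with the fingers shut, each about 10 mm down. The reaction forces were 5.2 N on the left, 2.9 N in the middle and 8.8 N on the right, so the middle mount is the soft one.

I then pushed the middle mount's tag down onto its collar. The fingertips stopped at about z = 0.040 m with up to 7 N, which is where the tag should bottom out. I lifted straight up, moved clear and handed the job in at about 17 s.

The last pictures, judged by eye, showed:
- **Tags:** the middle one is down and the other two are up.
- **Pads:** all three are back up.
- **Mounts and other objects:** nothing had visibly moved.

**One disagreement:** before the push, the scene camera put the middle tag about 5 mm farther out than the top camera did. I moved 3 mm that way as a compromise, and the push went down cleanly.

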